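# Bring the inspection lamp round its curved rod and snap it in over the gel tank

## Robot

A 6-joint arm with a two-finger parallel gripper is mounted at the origin on the work surface. World frame = base frame: x ahead of the robot, y to its left, z up, the work surface at z = 0. Lengths are in m, angles in rad, forces in N, time in s.
With the tool pointing down it reaches from about 0.275 to 0.75 m from the base axis. Payload 10.2 kg.
Tool frame: the origin (TCP) lies on the centre line of the jaws, within the pads' length; the fingertips stand manip.tips_ahead ahead of it and the grasp point (between the pads) lies 2 mm behind it (manip.tips_ahead is the distance from the TCP to the fingertips, in m); z points along the fingers, y is the line along which they close (so a half turn about z gives the same grasp; the last joint's range is limited). The gripper opens to 85 mm and grips with 20 to 120 N. Pads are 22 mm wide; open, the fingers measure 114 mm over their backs; the gripper's body (76 mm by 85 mm) begins 54 mm behind the grasp point. The pads swing forward as they close: fully open they stand 13 mm farther back than shut.
Start: joints at [-0.223, 0.313, 1.498, -0, 1.331, -0.223], TCP at [0.525, -0, 0.248] pointing down, gripper open.
Joint ranges: [-2.94, 2.94], [-0.97, 2.17], [0.19, 2.56], [-1.23, 4.37], [0.02, 3.11], [-2.88, 2.88]. Speed limits (rad/s): [2.39, 2.39, 3.01, 3.14, 3.14, 3.14].

## Interface

Orientations are given as a rotation vector (axis times angle).
In Python, from plant import telemetry, optics, ticket, manip gives the robot as it stands.
- The arm moves only by the tool send_rows, never from a script. Its arguments are lists of equal length, an entry for each row: "translation": the shift along the world's x, y, z in m, a list of three; "turn": the turn about the world's z in degrees. In form: {"translation": [[dx, dy, dz], ...], "turn": [turn, ...]}. A call has 1 to 10 rows; each row shifts and turns the commanded pose from where the row before left it; what a row does not reach is not made up. A row lasts 1/12 s, in which the tool goes at most 41.7 mm and 7.16 degrees, less where a joint would pass 70% of its speed; a pose out of reach is approached as far as the arm can. A call with a gripper value outside its range is refused whole. "grip" is the gripper command: -1 is shut, 1 is fully open, values between are in proportion, set as the call begins (left out, the last holds). The fingers move at their own pace and stop on an object; the grip force is fixed at half the most. Time passes only in rows, so rows that do not move let the fingers close. It gives the time, the measured TCP pose, the force, the opening and the grip force at its end, in the units of the state.
- telemetry.get_obs(): the state, without advancing time (a new reading comes with each control period).
- optics.capture(name): name is "scene" or "side" or "wrist"; returns a dict with "img" (420x560x3 uint8, red, green, blue), "camera_matrix" (3x3 intrinsics, pixels), "D" ([k1, k2, p1, p2, k3] as OpenCV has them; the pictures are not rectified), "origin" and "attitude" of the camera in the world; the wrist camera has in their place "tool_from_camera" (4x4, takes a point from camera to tool coordinates, whose origin is the TCP and whose axes are the flange's). Camera axes: x right, y up, looking along -z (the intrinsics and any distortion apply to the point x, -y, -z); pixel columns grow to the right and rows downward; lengths in m; the calibration is good to about 2 mm. A picture is of the moment at which its call begins: read the wrist's pose just before it. There is no depth.
- ticket.close_job(): hands the job in; it is judged then, once.
The state is a dict: "time": time; "joint_positions": joint angles; "qd": joint speeds; "effort": joint torques, N m; "tcp_pos": TCP position; "ee_rot": TCP orientation; "wrist_force": force on the tool from outside, world axes, zero at the start; "moment": the same for the moment, N m; "grip_width": finger opening in m; "grip_force": force on a finger pad.
Only numpy, scipy, OpenCV 4.12 (cv2) and the standard library are available. Lean on these libraries where they do the work, as an engineer would, in place of code of your own. Each camera call takes 0.05 s, during which the arm holds its last target. There are 200 camera calls.

## Task

Slide the hanging inspection lamp by its orange grip along the curved guide rod, turning it to follow the bend, and push it past the two sprung brass balls until they spring out behind it and it sits against the rubber buffer. Let go and leave it hanging there. Ease it along gently so that it never strains or jams on the rod, and leave the rest of the bench as it is.

Things in the scene. Friction and masses are not known exactly. Their poses are not given: they have to be found in the camera images.
- stand: Fixed lamp stand: dark base plate, post, black clamp block (x = -73 to -37 mm) holding a level 10 mm steel guide rod, its axis 150 mm above the table. Origin on the table below the rod's park point; z up; x along the rod, away from the clamp. As drawn the rod runs straight to x = 30 mm, bends right (to -y) in an arc of 140 mm radius (axis) through 1.75 rad, then runs straight 85 mm to an end block on a leg.
- park (a point): The park point: on the rod's axis, 150 mm above the stand's origin, axes as the stand's. The rod was clamped by eye: all of it, with end block, leg, balls and buffer, is turned about the vertical line through this point by up to 0.1 rad either way from the drawing (27 mm at the far end). No reading shows this turn: it must be seen or felt. The rod is rigid: keep the lamp's force on it below 14 N.
- lamp: Inspection lamp on the rod, about 0.16 to 0.28 kg, starting within 3 mm of the park point. Origin: centre of its bore; x along the bore, away from the clamp; z up. White octagonal slider, 26 mm long, 22 mm across; bore 14 mm, so 2 mm play all round; hanging free, its origin is 2 mm below the rod's axis. The white lamp head, 52 mm across, hangs 45 to 68 mm below the origin.
- lamp_grip (a point): Centre of the height to grip: 40 mm above the lamp's origin, axes as the lamp's, in its orange upright grip block: 26 mm along x, 14 mm along y (grip across y), from 10 to 56 mm above the lamp's origin. Hanging, the lamp rests on the rod; lifted 2 mm its bore is centred. The rod is polished (little friction). Latched, the bore's centre is 330 mm along the rod's axis from the park point.
- catch_left (a joint): Sprung brass ball, 16 mm across, left of the rod near its end (seen along the slide). Value: m pushed outwards; 0 = fully out, 3 mm while the slider passes. The slider meets the balls when it is 38 mm short of its latched place; together they resist with about 3 to 6 N along the rod, at first touch. Once it is past (at its latched place) they spring out behind it and hold it.
- catch_right (a joint): The same ball on the right of the rod.
- buffer (a joint): Black rubber buffer collar round the rod before the end block. Value: m pressed in along the rod; 0 = free, 2.5 mm when the balls spring out behind the lamp and hold it there, 8 mm = hard stop. About 0.5 N per mm. The black end piece (60 mm wide, with side arms carrying the balls) reaches up to 7 mm above the rod's axis.
- gel_tank: Bystander: black electrophoresis tank, 170 x 120 x 60 mm, under the far part of the rod. Origin: centre of underside.
- tube_rack: Bystander: yellow tube rack, 56 x 90 x 33 mm, beside the tank. Origin: centre of underside.
- tip_box: Bystander: white tip box with yellow rack, 85 x 125 x 51 mm, its open blue lid beside it along +x (to 135 mm). Origin: centre of underside of the box.
- beaker: Bystander: glass beaker, 70 mm across, 90 mm high. Origin: centre of underside.
- dye_bottle: Bystander: amber bottle, 44 mm across, 100 mm high. Origin: centre of underside.
- timer: Bystander: flat white timer, 50 x 65 x 18 mm. Origin: centre of underside.
- pipette: Bystander: lying pipette, about 250 mm long along x, 24 mm thick. Origin: under its middle.
There are look-alikes about, which are no part of the job. What is shaped like the lamp but green or purple is not meant.

How it is judged:
By the outcome, as a careful person would: the job done as asked, in the order asked, and still so for the second after the job is handed in, with the robot touching nothing.
It also fails if it takes over 70 s, if anything falls off the work surface, if the arm or the gripper's body presses on something with over 40 N, if the wrist force passes 120 N, or if a joint passes its speed limit or range.

## Working session

There is one attempt and no reset: what is moved stays moved. The work goes in short steps, Python scripts to look and compute and a tool call to move; the robot and the scene stay as the last step left them, time stands still between calls to the robot, and variables do not carry over. Pictures are saved under pics/ and viewed, at most 10 in all, crops included, and the job is handed in when it is done.

Besides the shell and the picture viewer there is one more tool, called after ">>>" by a JSON object that holds its "method" and its "body", one argument or row to a line. send_rows: Moves the arm, as the interface text tells. Its arguments: {"type":"object","properties":{"translation":{"type":"array","items":{"type":"array","items":{"type":"number"}}},"turn":{"type":"array","items":{"type":"number"}},"grip":{"type":"number"}},"required":["translation","turn"]}

```bash
mkdir -p pics; cat > h.py <<'E'
import numpy as np, cv2
from scipy.spatial.transform import Rotation as R
from plant import telemetry, optics, ticket, manip
def cap(n):
    o=telemetry.get_obs(); c=optics.capture(n)
    if n=='wrist':
        T=np.eye(4);T[:3,:3]=R.from_rotvec(o['ee_rot']).as_matrix();T[:3,3]=o['tcp_pos']
        T=T@np.array(c['tool_from_camera']);c['Rm'],c['o']=T[:3,:3],T[:3,3]
    else:
        a=np.array(c['attitude']); c['Rm']=a if a.shape==(3,3) else R.from_rotvec(a).as_matrix() if a.size==3 else R.from_quat(a).as_matrix()
        c['o']=np.array(c['origin'])
    return c
def ray(c,uv):
    p=cv2.undistortPoints(np.array(uv,float).reshape(-1,1,2),np.array(c['camera_matrix']),np.array(c['D'])).reshape(-1,2)
    d=np.c_[p[:,0],-p[:,1],-np.ones(len(p))]@c['Rm'].T
    return c['o'],d/np.linalg.norm(d,axis=1)[:,None]
def onz(c,uv,z):
    o,d=ray(c,uv); return o+d*((z-o[2])/d[:,2])[:,None]
def proj(c,P):
    q=(np.atleast_2d(P)-c['o'])@c['Rm']; q=q*[1,-1,-1]
    return cv2.projectPoints(q,np.zeros(3),np.zeros(3),np.array(c['camera_matrix']),np.array(c['D']))[0].reshape(-1,2)
def tri(rs):
    A=np.zeros((3,3));b=np.zeros(3)
    for o,d in rs:
        M=np.eye(3)-np.outer(d,d);A+=M;b+=M@o
    return np.linalg.solve(A,b)
def save(c,n): cv2.imwrite('pics/'+n,cv2.cvtColor(c['img'],cv2.COLOR_RGB2BGR))
E
python3 - <<'E'
from h import *
print(manip.tips_ahead, telemetry.get_obs())
for n in ['scene','side','wrist']:
    c=cap(n); save(c,n+'.png'); print(n,np.array(c.get('attitude',0)).tolist(),c['o'],c['D'],c['camera_matrix'][0])
    h=cv2.cvtColor(c['img'],cv2.COLOR_RGB2HSV); m=cv2.inRange(h,(5,150,100),(20,255,255))
    k,l,s,ce=cv2.connectedComponentsWithStats(m)
    for i in range(1,k):
        if s[i,4]>40: print(s[i],ce[i])
E
```

```text
0.017 {'time': 0.0, 'joint_positions': array([-2.23392470e-01,  3.13434150e-01,  1.49843938e+00, -2.26510496e-05,
        1.33100623e+00, -2.23386428e-01]), 'qd': array([-0.00312667, -0.00039597, -0.00047444, -0.00110623,  0.00021609,
       -0.00124995]), 'effort': array([-5.78409599e-04, -4.12261176e+01, -2.59742296e+01, -3.58453699e-04,
        4.11797926e-03, -1.23038126e-05]), 'tcp_pos': array([5.24760327e-01, 4.08603284e-05, 2.47742311e-01]), 'ee_rot': array([-2.22068021e+00, -2.22067877e+00,  1.10623974e-03]), 'wrist_force': array([-0.09817036,  0.39949124,  0.14079551]), 'moment': array([-0.01412436, -0.00699939, -0.02370712]), 'grip_force': 0.0, 'grip_width': 0.08552785510035542}
scene [0.45408469275436214, 0.5676122244805446, 1.7119385286978566] [1.49437861 0.21208084 1.45871733] [0.03245301 0.         0.         0.         0.        ] [504.25629577   0.         280.80273959]
[308 196  10  12  78] [312.55128205 202.08974359]
[359 237   8   9  61] [362.3442623  240.95081967]
[324 240   8  10  61] [327.42622951 244.6557377 ]
[296 243   5  12  46] [298.23913043 248.52173913]
[
[... 221 characters left out ...]
 0.45224499 -1.2405551   1.14199964] [-0.18240146  0.          0.          0.          0.        ] [501.0931507    0.         280.81325721]
[  362   110   171   310 17415] [446.60241171 279.31788688]
[ 88 117   7  10  43] [ 90.60465116 120.86046512]
[287 160   7  15  72] [290.22222222 166.375     ]
[326 184   6  12  58] [328.22413793 189.12068966]
wrist 0 [0.52457868 0.07360346 0.37299111] [-0.01968135  0.          0.          0.          0.        ] [292.44006748   0.         283.73405359]
[414   0  29  14 275] [424.51636364   5.17090909]
[ 300   18   52   65 1955] [323.86803069  50.08491049]
[430  86  57  29 883] [461.73272933  99.3182333 ]
[241 337  16  10 114] [249.30701754 341.80701754]
```

View pics/scene.png

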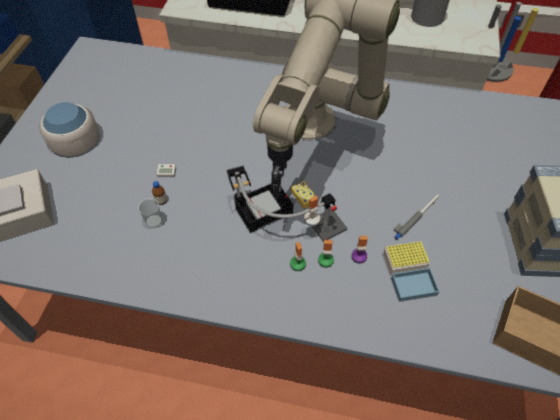

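View pics/side.png

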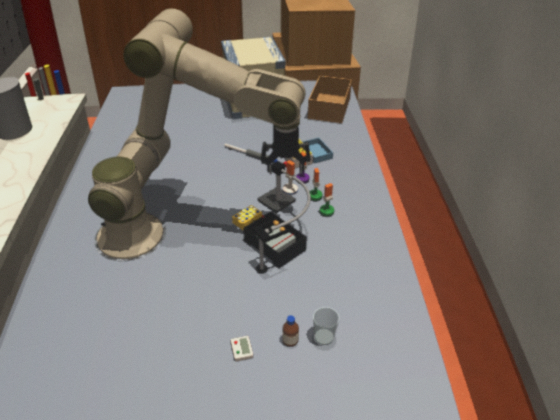

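View pics/wrist.png

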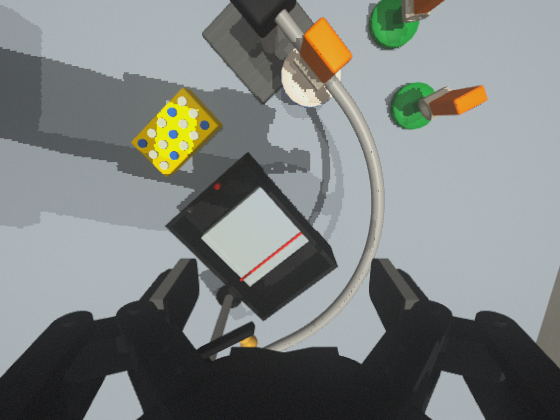

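The scene view shows the lamp's orange grip at about (312,202), with green and purple decoys at (298,248), (327,245) and (362,241). In the side view it is at about (290,166). In the wrist view the grip top is at about (328,50), and the rod curves through (377,190) to a brass ball at (249,342). Next I'll measure the rod.

```bash
cat > rod.py <<'E'
from h import *
from scipy.optimize import least_squares
c=cap('wrist'); img=c['img'].astype(float)
uv=[(345,90),(365,130),(377,190),(375,240),(350,295),(300,338)]
P=onz(c,uv,.15)[:,:2]
def fit(P):
    r=least_squares(lambda q:np.hypot(*(P-q[:2]).T)-q[2],[*P.mean(0),.14],loss='soft_l1',f_scale=.001); return r.x,r.fun
q,_=fit(P); print('rough',q,P.round(3).tolist())
warm=img[...,0]-img[...,2]
for it in range(2):
    a0=np.unwrap([np.arctan2(*(p-q[:2])[::-1]) for p in P]); pts=[];W=[]
    for a in np.linspace(a0[0],a0[-1],60):
        rr=q[2]+np.arange(-.012,.012,.0003); L=np.c_[q[0]+rr*np.cos(a),q[1]+rr*np.sin(a),np.full(len(rr),.15)]
        p=proj(c,L).astype(np.float32)
        w=cv2.remap(warm.astype(np.float32),p[:,0].reshape(1,-1),p[:,1].reshape(1,-1),1).ravel()
        m=w>(w.max()+np.median(np.r_[w[:12],w[-12:]]))/2
        if m.sum()<8: continue
        r0=rr[m]; pts.append(q[:2]+np.median(r0)*np.array([np.cos(a),np.sin(a)])); W.append(m.sum()*.3)
    pts=np.array(pts); q,f=fit(pts)
    print(q,'resid mm',np.abs(f).max()*1e3, 'widths',np.round(W[::6],1))
    q2=least_squares(lambda s:np.hypot(*(pts-s).T)-.14,q[:2],loss='soft_l1',f_scale=.001); print('R=.14',q2.x)
np.save('circ.npy',q2.x)
h=cv2.cvtColor(c['img'],cv2.COLOR_RGB2HSV)
k,l,s,ce=cv2.connectedComponentsWithStats(cv2.inRange(h,(5,150,100),(20,255,255)))
m=(l==1+np.argmin(np.hypot(*(ce[1:]-[324,50]).T))).astype(np.uint8)
# bright top face only
v=h[...,2]; print('V', np.percentile(v[m>0],[10,50,90]))
top=((m>0)&(v>np.percentile(v[m>0],90)-25)).astype(np.uint8)
rc=cv2.minAreaRect(np.argwhere(top)[:,::-1].astype(np.float32)); bx=cv2.boxPoints(rc)
print('top',bx.round(1).tolist(), onz(c,bx,.204).round(4).tolist(), onz(c,[rc[0]],.204))
im=c['img'][...,::-1].copy()
for p in proj(c,np.c_[pts,np.full(len(pts),.15)]): cv2.circle(im,tuple(int(t) for t in p),1,(0,0,255),-1)
for p in bx: cv2.circle(im,tuple(int(t) for t in p),2,(255,0,0),-1)
cv2.imwrite('pics/ov.png',cv2.resize(im,(800,600)))
print('ball', onz(c,[(249.3,341.8)],.15))
E
python3 rod.py
python3 - <<'E'
from h import *
s,d=cap('scene'),cap('side')
print(R.from_rotvec(s['attitude']).as_matrix().round(2).tolist())
a,b=ray(s,[(312.5,202)]),ray(d,[(290.2,166.4)])
P=tri([(a[0],a[1][0]),(b[0],b[1][0])]);print('grip',P,proj(s,P),proj(d,P))
E
```

```text
rough [0.45343081 0.00083998 0.14741134] [[0.568, 0.095], [0.585, 0.067], [0.597, 0.022], [0.6, -0.021], [0.583, -0.073], [0.539, -0.118]]
[ 4.59840179e-01 -2.82798191e-04  1.39712934e-01] resid mm 0.4635961115833642 widths [ 9.6  9.6  9.6  9.6  9.6  9.9  9.6 10.2 10.5 11.1]
R=.14 [ 4.59521013e-01 -2.41670231e-04]
[ 4.59804866e-01 -3.16626327e-04  1.39736218e-01] resid mm 0.602235508611132 widths [ 9.6  9.6  9.6  9.6  9.9  9.9  9.9 10.2 10.5 11.1]
R=.14 [ 4.59511756e-01 -2.78510512e-04]
V [107. 233. 234.]
top [[301.5, 32.5], [322.3999938964844, 16.100000381469727], [354.29998779296875, 56.599998474121094], [333.3999938964844, 73.0999984741211]] [[0.5336, 0.1173, 0.204], [0.5442, 0.1248, 0.204], [0.5616, 0.1061, 0.204], [0.5509, 0.098, 0.204]] [[0.54745189 0.11172638 0.204     ]]
ball [[ 0.49249524 -0.12258074  0.15      ]]
[[-0.21, -0.79, 0.58], [0.98, -0.17, 0.13], [-0.0, 0.6, 0.8]]
grip [0.54766222 0.10858166 0.18635039] [[312.87961386 201.44554793]] [[290.68747395 166.81514462]]
```

View pics/ov.png

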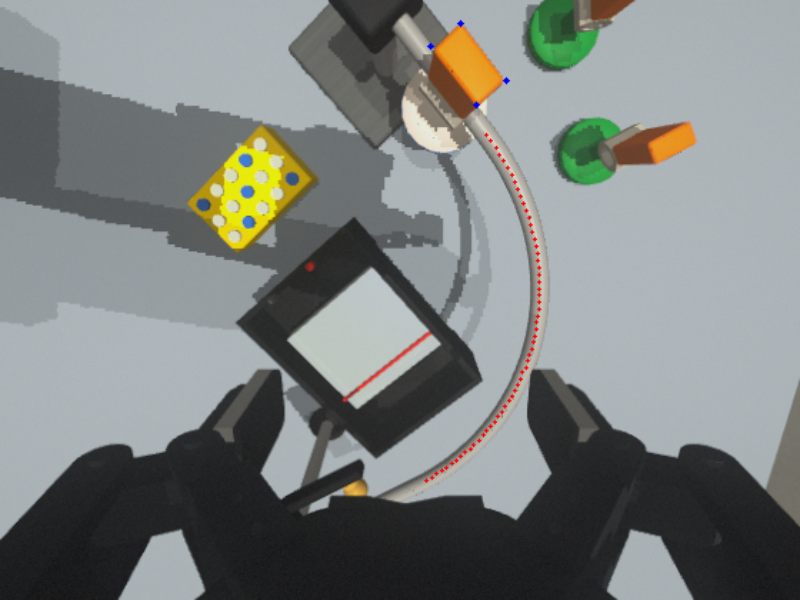

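The overlay puts the rod centreline on a circle with its centre at (0.4595, -0.0003) and a radius of about 0.140, which matches the given size. The grip top is at (0.5475, 0.1115), and the right-hand ball is visible at the end. I'll shift the wrist to see the straight end.

>>> {"method": "send_rows", "body": {
  "translation": [
    [0,-0.03,0.01],
    [0,-0.03,0.01],
    [0,-0.03,0.01],
    [0,-0.03,0],
    [0,-0.03,0],
    [0,0,0],
    [0,0,0]
  ],
  "turn": [0,0,0,0,0,0,0]
}}

```text
time: 0.88
tcp_pos: [0.5248, -0.151, 0.2779]
ee_rot: [-2.223, -2.218, 0.0]
wrist_force: [-0.1, 1.0, -0.1]
grip_width: 0.0857
grip_force: 0.0
```

```bash
python3 - <<'E'
from h import *
c=cap('wrist'); save(c,'w2.png')
C=np.load('circ.npy'); im=c['img'][...,::-1].copy()
for b in (-57,-61,-65):
    b=np.radians(b); e=C+.14*np.array([np.cos(b),np.sin(b)]); t=np.array([np.sin(b),-np.cos(b)])
    print(proj(c,[[*e,.15],[*(e+.055*t),.15],[*(e+.085*t),.15]]).round(1).tolist())
h=cv2.cvtColor(c['img'],cv2.COLOR_RGB2HSV)
k,l,s,ce=cv2.connectedComponentsWithStats(cv2.inRange(h,(12,120,80),(28,255,255)))
for i in range(1,k):
    if s[i,4]>40: print(s[i],ce[i],onz(c,[ce[i]],.15))
E
```

```text
[[296.6, 169.0], [245.0, 202.4], [218.2, 219.6]]
[[287.0, 174.8], [233.6, 204.3], [205.8, 219.6]]
[[277.1, 179.8], [222.0, 205.4], [193.3, 218.8]]
[125   0  90  48 765] [183.03529412  22.08366013] [[ 0.44772671 -0.00428225  0.15      ]]
[237 167  18  19 250] [246.036 176.444] [[ 0.49151747 -0.12410305  0.15      ]]
[258 199  18  20 241] [266.29875519 208.22821577] [[ 0.50869625 -0.15319374  0.15      ]]
```

View pics/w2.png

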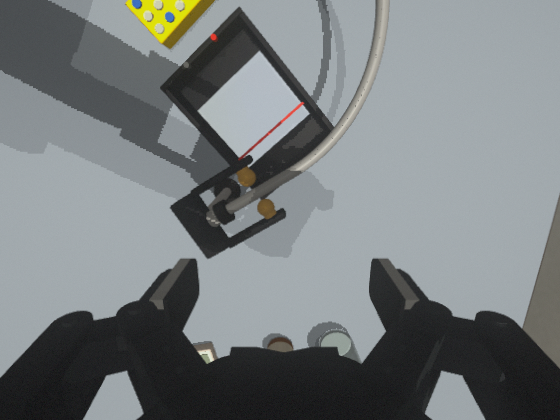

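The balls are at (0.4915,-0.1241) and (0.5087,-0.1532), so the end straight heads -149.4° and passes 139.8 mm from the arc centre, which is consistent. The rod therefore starts at -49.1°. I'll move above the lamp.

>>> {"method": "send_rows", "body": {
  "translation": [
    [0.003,0.033,0],
    [0.003,0.033,0],
    [0.003,0.033,0],
    [0.003,0.033,0],
    [0.003,0.033,0],
    [0.003,0.033,0],
    [0.003,0.033,0],
    [0.002,0.032,0],
    [0,0,-0.02],
    [0,0,-0.02]
  ],
  "turn": [5.1,5.1,5.1,5.1,5.1,5.1,5.1,5.2,0,0],
  "grip": -0.06
}}

```text
time: 1.77
tcp_pos: [0.5476, 0.1162, 0.2386]
ee_rot: [1.297, 2.859, 0.002]
wrist_force: [-0.3, -1.3, -0.5]
grip_width: 0.0403
grip_force: 0.0
```

```bash
python3 - <<'E'
from h import *
o=telemetry.get_obs(); c=cap('wrist'); save(c,'w3.png')
M=R.from_rotvec(o['ee_rot']).as_matrix(); print(o['tcp_pos'],np.degrees(np.arctan2(M[1,0],M[0,0])),o['grip_width'],o['joint_positions'].round(2))
h=cv2.cvtColor(c['img'],cv2.COLOR_RGB2HSV)
k,l,s,ce=cv2.connectedComponentsWithStats(cv2.inRange(h,(5,150,180),(20,255,255)))
for i in range(1,k):
    if s[i,4]>80:
        rc=cv2.minAreaRect(np.argwhere(l==i)[:,::-1].astype(np.float32)); b=onz(c,cv2.boxPoints(rc),.204)
        print(s[i],onz(c,[rc[0]],.204)[0].round(4),b.round(4)[:,:2].tolist())
E
```

```text
[0.54762886 0.11619202 0.23859645] 131.19781500628298 0.040295005640923684 [-0.    0.4   1.41  0.    1.34 -0.72]
[465  85  30  36 556] [0.5697 0.2458 0.204 ] [[0.5678, 0.2366], [0.5632, 0.2525], [0.5716, 0.2548], [0.5765, 0.2388]]
[398 213  28  28 395] [0.5945 0.1761 0.204 ] [[0.5912, 0.1674], [0.589, 0.1842], [0.5977, 0.1847], [0.6001, 0.1677]]
```

View pics/w3.png

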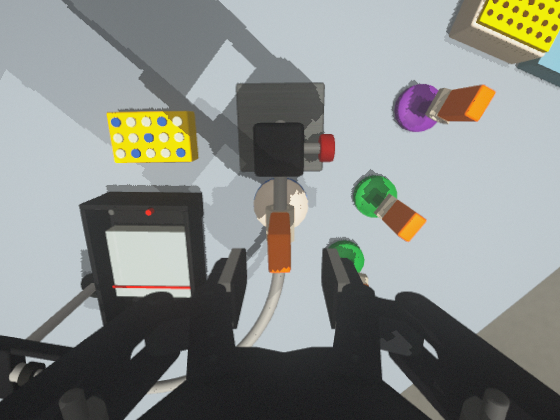

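The grip sits upright between the fingers at about (279,245), and the clamp is behind it at (279,148). Descend.

>>> {"method": "send_rows", "body": {
  "translation": [
    [0,-0.001,-0.01],
    [0,0,-0.015],
    [0,0,-0.015],
    [0,0,-0.012],
    [0,0,0],
    [0,0,0],
    [0,0,0]
  ],
  "turn": [0,0,0,0,0,0,0]
}}

```text
time: 2.4
tcp_pos: [0.5485, 0.1121, 0.1876]
ee_rot: [1.304, 2.856, 0.001]
wrist_force: [1.0, 0.1, -0.4]
grip_width: 0.0404
grip_force: 0.0
```

```bash
python3 - <<'E'
from h import *
o=telemetry.get_obs(); c=cap('wrist'); 
M=R.from_rotvec(o['ee_rot']).as_matrix(); print(o['tcp_pos'],np.degrees(np.arctan2(M[1,0],M[0,0])))
h=cv2.cvtColor(c['img'],cv2.COLOR_RGB2HSV)
m=cv2.inRange(h,(5,150,60),(20,255,255)); m[:, :240]=0; m[:,330:]=0
k,l,s,ce=cv2.connectedComponentsWithStats(m); i=1+s[1:,4].argmax(); print(s[i])
# lateral edges of the grip mid-height on back face, in tool frame
x,y,w,hh,_=s[i]
p=onz(c,[(x,y+hh/2),(x+w,y+hh/2)],.185)
print(((p-o['tcp_pos'])@M).round(4))
# plumb to lateral target
n=np.radians(40.9); nn=np.array([np.cos(n),np.sin(n)]); t=np.array([nn[1],-nn[0]]); d=o['tcp_pos'][:2]-np.load('circ.npy')
print('radial-140',d@nn-.14,'s',.03+d@t)
E
```

```text
[0.54845941 0.11207925 0.18759462] 130.90415596465445
[ 267  234   31   88 2547]
[[-0.0004 -0.0083  0.0026]
 [-0.0005  0.007   0.0026]]
radial-140 0.0007966004663738924 s 0.003311654176010405
```

>>> {"method": "send_rows", "body": {
  "translation": [
    [-0.0006,-0.0005,-0.001],
    [0,0,0],
    [0,0,0],
    [0,0,0],
    [0,0,0],
    [0,0,0],
    [0,0,0],
    [0,0,0],
    [0,0,0]
  ],
  "turn": [0,0,0,0,0,0,0,0,0],
  "grip": -1
}}

```text
time: 3.2
tcp_pos: [0.5475, 0.1115, 0.1858]
ee_rot: [1.305, 2.857, 0.0]
wrist_force: [-1.7, -0.2, 5.6]
grip_width: 0.0135
grip_force: 58.6
```

>>> {"method": "send_rows", "body": {
  "translation": [
    [0,0,0.001],
    [0,0,0.001],
    [0,0,0],
    [0,0,0],
    [0,0,0],
    [0,0,0]
  ],
  "turn": [0,0,0,0,0,0]
}}

```text
time: 3.7
tcp_pos: [0.5473, 0.1115, 0.187]
ee_rot: [-1.305, -2.857, 0.0]
wrist_force: [-0.6, -0.0, -2.9]
grip_width: 0.0131
grip_force: 58.3
```

```bash
cat > st.py <<'E'
from h import *
o=telemetry.get_obs(); M=R.from_rotvec(o['ee_rot']).as_matrix(); yaw=np.degrees(np.arctan2(M[1,0],M[0,0]))-180
C=np.load('circ.npy'); d=o['tcp_pos'][:2]-C; ths=40.9; the=ths-np.degrees(1.75)
a=np.degrees(np.arctan2(d[1],d[0]))
f=lambda b:np.array([np.cos(np.radians(b)),np.sin(np.radians(b))])
b=min(max(a,the),ths); t=f(b-90)
s=.03+np.radians(ths-b)*.14+(d@t if b!=a else 0); lat=d@f(b)-.14
print('s %.1f  out %.2f mm  yawerr(vs rod) %.1f  z %.4f'%(s*1e3,lat*1e3,(yaw-(b-90)+180)%360-180,o['tcp_pos'][2]))
F=o['wrist_force']; print('F along %.1f out %.1f z %.1f'%(F[:2]@t,F[:2]@f(b),F[2]),'M',o['moment'].round(2),'w',o['grip_width'].round(4),o['grip_force'],'t',o['time'])
E
python3 st.py
```

```text
s 3.0  out -0.44 mm  yawerr(vs rod) -0.0  z 0.1870Traceback (most recent call last):
  File "st.py", line 9, in <module>
    F=o['wrist_force']; print('F along %.1f out %.1f z %.1f'%(F[:2]@t,F[:2]@f(b),F[2]),'M',o['moment'].round(2),'w',o['grip_width'].round(4),o['grip_force'],'t',o['time'])
                                                                                                                    ^^^^^^^^^^^^^^^^^^^^^
AttributeError: 'float' object has no attribute 'round'
```

>>> {"method": "send_rows", "body": {
  "translation": [
    [0,0,0.001],
    [0,0,0],
    [0,0,0],
    [0,0,0],
    [0,0,0]
  ],
  "turn": [0,0,0,0,0]
}}

```text
time: 4.12
tcp_pos: [0.5474, 0.1115, 0.1883]
ee_rot: [-1.305, -2.858, -0.0]
wrist_force: [-0.4, 0.6, -1.7]
grip_width: 0.0134
grip_force: 58.3
```

```bash
sed -i "s/o\['grip_width'\].round(4)/o['grip_width']/" st.py; python3 st.py
```

```text
s 3.1  out -0.39 mm  yawerr(vs rod) -0.0  z 0.1883
F along -0.7 out 0.1 z -1.7 M [-0.04  0.02 -0.03] w 0.013399632916385075 58.31826210021973 t 4.1167
```

```bash
cat > plan.py <<'E'
from h import *
import sys
C=np.load('circ.npy'); ths=40.9; L=.245
f=lambda b:np.array([np.cos(np.radians(b)),np.sin(np.radians(b))])
def rod(s):
    u=min(max(s-.03,0),L); b=ths-np.degrees(u/.14); e=s-.03-u
    return C+.14*f(b)+e*f(b-90), b-90
def pose(s):
    k=[rod(s+x) for x in np.linspace(-.013,.013,27)]
    return np.mean([p for p,_ in k],0), np.mean([y for _,y in k])
def rows(s0,s1,step,per=10):
    n=round((s1-s0)/step); S=np.linspace(s0,s1,n+1); P=[pose(s) for s in S]
    X=np.round([[*p] for p,_ in P],4); Y=np.round([y for _,y in P],1)
    d=np.diff(X,axis=0).round(4); y=np.diff(Y).round(1)
    for i in range(0,n,per):
        print('s->%.0f'%(S[min(i+per,n)]*1e3),[[float(a),float(b),0] for a,b in d[i:i+per]],[float(v) for v in y[i:i+per]])
if __name__=='__main__': rows(*[float(a) for a in sys.argv[1:4]])
E
python3 plan.py .003 .283 .005
```

```text
s->53 [[0.0032, -0.0038, 0], [0.0033, -0.0038, 0], [0.0033, -0.0037, 0], [0.0032, -0.0038, 0], [0.0033, -0.0038, 0], [0.0031, -0.0039, 0], [0.0031, -0.0039, 0], [0.003, -0.004, 0], [0.0028, -0.0042, 0], [0.0027, -0.0042, 0]] [0.0, 0.0, 0.0, -0.3, -0.7, -1.1, -1.4, -1.8, -2.1, -2.0]
s->103 [[0.0025, -0.0043, 0], [0.0024, -0.0044, 0], [0.0022, -0.0044, 0], [0.0021, -0.0046, 0], [0.0019, -0.0046, 0], [0.0017, -0.0047, 0], [0.0016, -0.0047, 0], [0.0014, -0.0048, 0], [0.0012, -0.0049, 0], [0.001, -0.0048, 0]] [-2.1, -2.0, -2.1, -2.0, -2.0, -2.1, -2.0, -2.1, -2.0, -2.1]
s->153 [[0.0009, -0.005, 0], [0.0007, -0.0049, 0], [0.0005, -0.005, 0], [0.0003, -0.005, 0], [0.0002, -0.0049, 0], [0.0, -0.005, 0], [-0.0002, -0.005, 0], [-0.0004, -0.005, 0], [-0.0006, -0.005, 0], [-0.0007, -0.0049, 0]] [-2.0, -2.1, -2.0, -2.1, -2.0, -2.1, -2.0, -2.0, -2.1, -2.0]
s->203 [[-0.0009, -0.0049, 0], [-0.0011, -0.0049, 0], [-0.0012, -0.0048, 0], [-0.0015, -0.0048, 0], [-0.0016, -0.0047, 0], [-0.0017, -0.0047, 0], [-0.002, -0.0046, 0], [-0.002, -0.0045, 0], [-0.0023, -0.0045, 0], [-0.0024, -0.0044, 0]] [-2.1, -2.0, -2.1, -2.0, -2.1, -2.0, -2.1, -2.0, -2.1, -2.0]
s->253 [[-0.0026, -0.0042, 0], [-0.0027, -0.0042, 0], [-0.0029, -0.0041, 0], [-0.003, -0.004, 0], [-0.0031, -0.0039, 0], [-0.0033, -0.0037, 0], [-0.0034, -0.0037, 0], [-0.0036, -0.0035, 0], [-0.0036, -0.0034, 0], [-0.0038, -0.0032, 0]] [-2.0, -2.1, -2.0, -2.1, -2.0, -2.1, -2.0, -2.1, -2.0, -2.1]
s->283 [[-0.0039, -0.0031, 0], [-0.004, -0.003, 0], [-0.0041, -0.0029, 0], [-0.0042, -0.0027, 0], [-0.0043, -0.0026, 0], [-0.0042, -0.0026, 0]] [-2.0, -2.0, -1.8, -1.3, -1.0, -0.6]
```

>>> {"method": "send_rows", "body": {
  "translation": [
    [0.0032,-0.0038,0],
    [0.0033,-0.0038,0],
    [0.0033,-0.0037,0],
    [0.0032,-0.0038,0],
    [0.0033,-0.0038,0],
    [0.0031,-0.0039,0],
    [0.0031,-0.0039,0],
    [0.003,-0.004,0],
    [0.0028,-0.0042,0],
    [0.0027,-0.0042,0]
  ],
  "turn": [0.0,0.0,0.0,-0.3,-0.7,-1.1,-1.4,-1.8,-2.1,-2.0]
}}

```text
time: 4.95
tcp_pos: [0.5787, 0.072, 0.1883]
ee_rot: [-1.54, -2.738, 0.0]
wrist_force: [0.2, 0.5, -1.9]
grip_width: 0.0134
grip_force: 58.4
```

>>> {"method": "send_rows", "body": {
  "translation": [
    [0,0,0],
    [0,0,0],
    [0,0,0]
  ],
  "turn": [0,0,0]
}}

```text
time: 5.2
tcp_pos: [0.5783, 0.0725, 0.1883]
ee_rot: [-1.534, -2.741, -0.0]
wrist_force: [0.2, -0.1, -1.4]
grip_width: 0.0133
grip_force: 58.4
```

```bash
python3 st.py
```

```text
s 53.0  out -0.66 mm  yawerr(vs rod) 0.0  z 0.1883
F along 0.2 out 0.1 z -1.4 M [0.03 0.01 0.  ] w 0.013287821733213556 58.37826132774353 t 5.2
```

>>> {"method": "send_rows", "body": {
  "translation": [
    [0.0027,-0.0043,0],
    [0.0025,-0.0043,0],
    [0.0022,-0.0044,0],
    [0.0021,-0.0046,0],
    [0.0019,-0.0046,0],
    [0.0017,-0.0047,0],
    [0.0016,-0.0047,0],
    [0.0014,-0.0048,0],
    [0.0012,-0.0049,0],
    [0.001,-0.0048,0]
  ],
  "turn": [-2.1,-2.0,-2.1,-2.0,-2.0,-2.1,-2.0,-2.1,-2.0,-2.1]
}}

```text
time: 6.03
tcp_pos: [0.5967, 0.0263, 0.1883]
ee_rot: [-2.0, -2.423, -0.0]
wrist_force: [0.4, 0.6, -2.4]
grip_width: 0.0131
grip_force: 58.5
```

```bash
python3 st.py
```

```text
s 103.1  out -0.28 mm  yawerr(vs rod) -0.0  z 0.1883
F along -0.5 out 0.5 z -2.4 M [-0.03 -0.    0.01] w 0.013144892580872754 58.463484048843384 t 6.0333
```

>>> {"method": "send_rows", "body": {
  "translation": [
    [0.0009,-0.005,0],
    [0.0007,-0.0049,0],
    [0.0005,-0.005,0],
    [0.0003,-0.005,0],
    [0.0002,-0.0049,0],
    [0.0,-0.005,0],
    [-0.0002,-0.005,0],
    [-0.0004,-0.005,0],
    [-0.0006,-0.005,0],
    [-0.0007,-0.0049,0]
  ],
  "turn": [-2.0,-2.1,-2.0,-2.1,-2.0,-2.1,-2.0,-2.0,-2.1,-2.0]
}}

```text
time: 6.87
tcp_pos: [0.5973, -0.0234, 0.1883]
ee_rot: [-2.397, -2.031, -0.0]
wrist_force: [0.5, -0.6, -3.0]
grip_width: 0.0128
grip_force: 58.5
```

```bash
python3 st.py
```

```text
s 153.2  out -0.30 mm  yawerr(vs rod) 0.0  z 0.1883
F along 0.5 out 0.6 z -3.0 M [-0.01  0.04 -0.  ] w 0.01279585837639052 58.46262574195862 t 6.8667
```

>>> {"method": "send_rows", "body": {
  "translation": [
    [-0.0009,-0.0049,0],
    [-0.0011,-0.0049,0],
    [-0.0012,-0.0048,0],
    [-0.0015,-0.0048,0],
    [-0.0016,-0.0047,0],
    [-0.0017,-0.0047,0],
    [-0.002,-0.0046,0],
    [-0.002,-0.0045,0],
    [-0.0023,-0.0045,0],
    [-0.0024,-0.0044,0]
  ],
  "turn": [-2.1,-2.0,-2.1,-2.0,-2.1,-2.0,-2.1,-2.0,-2.1,-2.0]
}}

```text
time: 7.7
tcp_pos: [0.5806, -0.0701, 0.1883]
ee_rot: [-2.72, -1.572, -0.0]
wrist_force: [-0.7, 0.3, -1.8]
grip_width: 0.0134
grip_force: 58.5
```

```bash
python3 st.py; python3 - <<'E'
from h import *
c=cap('wrist'); save(c,'w4.png')
E
```

```text
s 203.2  out -0.25 mm  yawerr(vs rod) 0.0  z 0.1883
F along 0.1 out -0.8 z -1.8 M [ 0.01 -0.02 -0.  ] w 0.013428759555371454 58.46144378185272 t 7.7
```

View pics/w4.png

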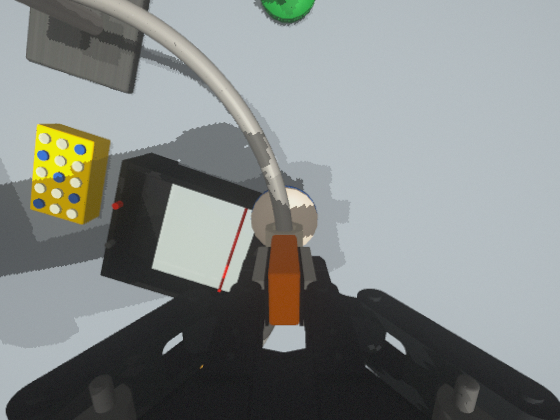

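The lamp is held upright at (284,280), with the rod running cleanly through it. Continuing.

>>> {"method": "send_rows", "body": {
  "translation": [
    [-0.0026,-0.0042,0],
    [-0.0027,-0.0042,0],
    [-0.0029,-0.0041,0],
    [-0.003,-0.004,0],
    [-0.0031,-0.0039,0],
    [-0.0033,-0.0037,0],
    [-0.0034,-0.0037,0],
    [-0.0036,-0.0035,0],
    [-0.0036,-0.0034,0],
    [-0.0038,-0.0032,0]
  ],
  "turn": [-2.0,-2.1,-2.0,-2.1,-2.0,-2.1,-2.0,-2.1,-2.0,-2.1]
}}

```text
time: 8.58
tcp_pos: [0.5486, -0.1079, 0.1883]
ee_rot: [-2.956, -1.064, -0.0]
wrist_force: [-0.2, -0.4, -2.1]
grip_width: 0.0133
grip_force: 58.5
```

```bash
python3 st.py
```

```text
s 253.0  out -0.29 mm  yawerr(vs rod) -0.0  z 0.1883
F along 0.4 out 0.2 z -2.1 M [0.01 0.01 0.01] w 0.013338094094618608 58.49392533302307 t 8.5833
```

>>> {"method": "send_rows", "body": {
  "translation": [
    [-0.0039,-0.0031,0],
    [-0.004,-0.003,0],
    [-0.0041,-0.0029,0],
    [-0.0042,-0.0027,0],
    [-0.0043,-0.0026,0],
    [-0.0042,-0.0026,0],
    [0,0,0],
    [0,0,0]
  ],
  "turn": [-2.0,-2.0,-1.8,-1.3,-1.0,-0.6,0,0]
}}

```text
time: 9.25
tcp_pos: [0.5239, -0.1251, 0.1884]
ee_rot: [3.028, 0.837, 0.0]
wrist_force: [0.5, -0.0, -2.1]
grip_width: 0.0131
grip_force: 58.4
```

```bash
python3 st.py; python3 plan.py .283 .329 .002
```

```text
s 283.2  out 0.24 mm  yawerr(vs rod) 0.3  z 0.1884
F along -0.5 out 0.3 z -2.1 M [ 0.03 -0.    0.01] w 0.013088418696979688 58.39792728424072 t 9.25
s->303 [[-0.0018, -0.001, 0], [-0.0017, -0.0011, 0], [-0.0017, -0.001, 0], [-0.0017, -0.001, 0], [-0.0017, -0.001, 0], [-0.0018, -0.001, 0], [-0.0017, -0.0011, 0], [-0.0017, -0.001, 0], [-0.0017, -0.001, 0], [-0.0017, -0.001, 0]] [-0.2, -0.1, 0.0, 0.0, 0.0, 0.0, 0.0, 0.0, 0.0, 0.0]
s->323 [[-0.0018, -0.001, 0], [-0.0017, -0.001, 0], [-0.0017, -0.0011, 0], [-0.0017, -0.001, 0], [-0.0018, -0.001, 0], [-0.0017, -0.001, 0], [-0.0017, -0.001, 0], [-0.0017, -0.0011, 0], [-0.0017, -0.001, 0], [-0.0018, -0.001, 0]] [0.0, 0.0, 0.0, 0.0, 0.0, 0.0, 0.0, 0.0, 0.0, 0.0]
s->329 [[-0.0017, -0.001, 0], [-0.0017, -0.001, 0], [-0.0017, -0.0011, 0]] [0.0, 0.0, 0.0]
```

>>> {"method": "send_rows", "body": {
  "translation": [
    [-0.0018,-0.001,0],
    [-0.0017,-0.0011,0],
    [-0.0017,-0.001,0],
    [-0.0017,-0.001,0],
    [-0.0017,-0.001,0],
    [-0.0009,-0.0005,0],
    [-0.0009,-0.0005,0]
  ],
  "turn": [-0.2,-0.1,0,0,0,0,0]
}}

```text
time: 9.83
tcp_pos: [0.514, -0.131, 0.1885]
ee_rot: [3.03, 0.829, 0.003]
wrist_force: [3.0, 2.8, -2.8]
grip_width: 0.0135
grip_force: 58.4
```

```bash
python3 st.py
```

```text
s 294.7  out 0.23 mm  yawerr(vs rod) -0.0  z 0.1885
F along -4.0 out -0.9 z -2.8 M [ 0.4  -0.72 -0.06] w 0.01349689325577191 58.403016328811646 t 9.8333
```

>>> {"method": "send_rows", "body": {
  "translation": [
    [-0.0009,-0.0005,0],
    [-0.0009,-0.0005,0],
    [-0.0009,-0.0005,0],
    [-0.0009,-0.0005,0],
    [0,0,0]
  ],
  "turn": [0,0,0,0,0]
}}

```text
time: 10.25
tcp_pos: [0.5095, -0.1334, 0.1882]
ee_rot: [-3.03, -0.829, 0.002]
wrist_force: [-0.2, -1.2, -2.3]
grip_width: 0.0132
grip_force: 58.4
```

```bash
python3 st.py
```

```text
s 299.8  out -0.01 mm  yawerr(vs rod) -0.0  z 0.1882
F along 0.8 out 1.0 z -2.3 M [-0.09  0.13 -0.03] w 0.013179146505918917 58.40920150279999 t 10.25
```

>>> {"method": "send_rows", "body": {
  "translation": [
    [-0.0017,-0.001,0],
    [-0.0017,-0.001,0],
    [-0.0018,-0.001,0],
    [-0.0017,-0.001,0],
    [-0.0017,-0.0011,0],
    [-0.0017,-0.001,0],
    [-0.0018,-0.001,0],
    [-0.0017,-0.001,0],
    [-0.0017,-0.001,0],
    [-0.0017,-0.0011,0]
  ],
  "turn": [0,0,0,0,0,0,0,0,0,0]
}}

```text
time: 11.08
tcp_pos: [0.4926, -0.1434, 0.1883]
ee_rot: [-3.03, -0.829, -0.0]
wrist_force: [0.7, 1.2, -1.9]
grip_width: 0.0132
grip_force: 58.4
```

```bash
python3 st.py
```

```text
s 319.4  out 0.02 mm  yawerr(vs rod) -0.0  z 0.1883
F along -1.2 out -0.7 z -1.9 M [ 0.07 -0.29  0.03] w 0.013225471277939615 58.41640055179596 t 11.0833
```

>>> {"method": "send_rows", "body": {
  "translation": [
    [-0.0009,-0.0005,0],
    [-0.0009,-0.0005,0],
    [-0.0009,-0.0005,0],
    [-0.0009,-0.0005,0],
    [-0.0009,-0.0005,0],
    [-0.0009,-0.0005,0],
    [-0.0009,-0.0005,0],
    [-0.0009,-0.0005,0],
    [0,0,0]
  ],
  "turn": [0,0,0,0,0,0,0,0,0]
}}

```text
time: 11.83
tcp_pos: [0.4852, -0.1475, 0.1882]
ee_rot: [3.03, 0.829, -0.001]
wrist_force: [-1.5, -2.3, -1.2]
grip_width: 0.0131
grip_force: 58.4
```

```bash
python3 st.py
```

```text
s 327.9  out -0.19 mm  yawerr(vs rod) -0.0  z 0.1882
F along 2.4 out 1.2 z -1.2 M [-0.3   0.38  0.04] w 0.013112186999175547 58.41957092285156 t 11.8333
```

>>> {"method": "send_rows", "body": {
  "translation": [
    [-0.0009,-0.0005,0],
    [-0.0009,-0.0005,0],
    [0,0,0],
    [0,0,0]
  ],
  "turn": [0,0,0,0]
}}

```text
time: 12.17
tcp_pos: [0.4839, -0.1484, 0.1884]
ee_rot: [3.03, 0.829, 0.001]
wrist_force: [-0.4, -1.3, -2.4]
grip_width: 0.0131
grip_force: 58.4
```

```bash
python3 st.py
```

```text
s 329.5  out -0.17 mm  yawerr(vs rod) -0.0  z 0.1884
F along 1.0 out 0.9 z -2.4 M [-0.06 -0.12 -0.03] w 0.013116929215776282 58.38031232357025 t 12.1667
```

>>> {"method": "send_rows", "body": {
  "translation": [
    [-0.0009,-0.0005,0],
    [-0.0009,-0.0005,0],
    [0,0,0],
    [0,0,0]
  ],
  "turn": [0,0,0,0]
}}

```text
time: 12.5
tcp_pos: [0.4821, -0.1493, 0.1884]
ee_rot: [3.03, 0.829, 0.001]
wrist_force: [2.4, 0.0, -3.0]
grip_width: 0.0131
grip_force: 58.4
```

```bash
python3 st.py;  python3 - <<'E'
from h import *
c=cap('wrist'); im=c['img'][...,::-1]; s=cap('scene')['img'][160:260,200:340,::-1]
cv2.imwrite('pics/w5.png',np.hstack([im[150:400,130:430],cv2.resize(s,(350,250),interpolation=2)]))
E
```

```text
s 331.5  out -0.23 mm  yawerr(vs rod) -0.0  z 0.1884
F along -2.1 out 1.2 z -3.0 M [ 0.1  -0.48  0.02] w 0.013126787341117297 58.366878032684326 t 12.5
```

View pics/w5.png

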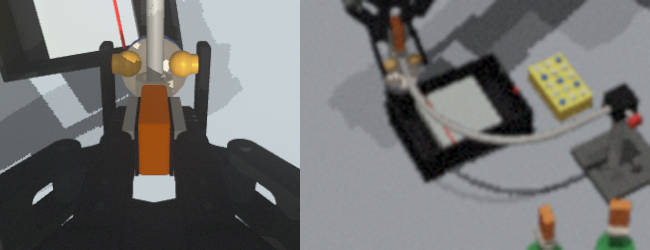

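The balls sit at about (124,64) and (185,64) in the crop, behind the slider and apparently fully out. I'll push 1 mm more, then ease back to check that they hold.

>>> {"method": "send_rows", "body": {
  "translation": [
    [-0.0009,-0.0005,0],
    [0,0,0],
    [0,0,0]
  ],
  "turn": [0,0,0]
}}

```text
time: 12.85
tcp_pos: [0.4812, -0.1499, 0.1884]
ee_rot: [3.03, 0.829, 0.0]
wrist_force: [3.4, 0.6, -2.9]
grip_width: 0.013
grip_force: 58.4
```

```bash
python3 st.py
```

```text
s 332.6  out -0.25 mm  yawerr(vs rod) -0.0  z 0.1884
F along -3.2 out 1.3 z -2.9 M [ 0.06 -0.61 -0.07] w 0.01303209004638477 58.40322196483612 t 12.85
```

>>> {"method": "send_rows", "body": {
  "translation": [
    [0.0009,0.0005,0],
    [0.0009,0.0005,0],
    [0.0004,0.0002,0],
    [0,0,0],
    [0,0,0]
  ],
  "turn": [0,0,0,0,0]
}}

```text
time: 13.27
tcp_pos: [0.4833, -0.1485, 0.1883]
ee_rot: [-3.03, -0.829, 0.0]
wrist_force: [1.5, 0.5, -2.0]
grip_width: 0.0136
grip_force: 58.4
```

```bash
python3 st.py
```

```text
s 330.1  out -0.32 mm  yawerr(vs rod) -0.0  z 0.1883
F along -1.6 out 0.3 z -2.0 M [ 0.14 -0.29  0.03] w 0.01357799414913482 58.40324342250824 t 13.2667
```

>>> {"method": "send_rows", "body": {
  "translation": [
    [0,0,-0.001],
    [0,0,-0.001],
    [0,0,0],
    [0,0,0],
    [0,0,0]
  ],
  "turn": [0,0,0,0,0]
}}

```text
time: 13.68
tcp_pos: [0.4832, -0.1485, 0.1861]
ee_rot: [-3.03, -0.829, 0.0]
wrist_force: [1.9, 1.2, -2.8]
grip_width: 0.0136
grip_force: 58.5
```

```bash
python3 st.py
```

```text
s 330.2  out -0.36 mm  yawerr(vs rod) -0.0  z 0.1861
F along -2.2 out -0.1 z -2.8 M [ 0.18 -0.31 -0.01] w 0.013557622042717092 58.52346897125244 t 13.6833
```

>>> {"method": "send_rows", "body": {
  "translation": [
    [0,0,-0.0006],
    [0,0,0],
    [0,0,0],
    [0,0,0]
  ],
  "turn": [0,0,0,0]
}}

```text
time: 14.02
tcp_pos: [0.4833, -0.1486, 0.1859]
ee_rot: [3.03, 0.829, 0.0]
wrist_force: [0.4, 2.7, 0.1]
grip_width: 0.0129
grip_force: 58.9
```

```bash
python3 st.py
```

```text
s 330.1  out -0.26 mm  yawerr(vs rod) -0.0  z 0.1859
F along -1.7 out -2.1 z 0.1 M [ 0.26 -0.05 -0.02] w 0.012923783197452706 58.939520716667175 t 14.0167
```

Its weight now rests on the rod. Release slowly.

>>> {"method": "send_rows", "body": {
  "translation": [
    [0,0,0],
    [0,0,0],
    [0,0,0],
    [0,0,0],
    [0,0,0],
    [0,0,0],
    [0,0,0],
    [0,0,0]
  ],
  "turn": [0,0,0,0,0,0,0,0],
  "grip": -0.1
}}

```text
time: 14.68
tcp_pos: [0.4833, -0.1486, 0.1857]
ee_rot: [3.03, 0.829, -0.0]
wrist_force: [0.3, -0.8, 0.9]
grip_width: 0.0385
grip_force: 0.0
```

>>> {"method": "send_rows", "body": {
  "translation": [
    [0,0,0.008],
    [0,0,0.015],
    [0,0,0.02],
    [0,0,0.02],
    [0,0,0.02],
    [0,0,0.02],
    [0,0,0.02],
    [0,0,0]
  ],
  "turn": [0,0,0,0,0,0,0,0]
}}

```text
time: 15.35
tcp_pos: [0.4841, -0.149, 0.3131]
ee_rot: [3.025, 0.828, 0.008]
wrist_force: [0.7, -1.1, 1.8]
grip_width: 0.0384
grip_force: 0.0
```

>>> {"method": "send_rows", "body": {
  "translation": [
    [-0.02,-0.012,0],
    [-0.02,-0.012,0],
    [-0.02,-0.012,0],
    [0,0,0],
    [0,0,0],
    [0,0,0]
  ],
  "turn": [0,0,0,0,0,0]
}}

```text
time: 15.85
tcp_pos: [0.4236, -0.1844, 0.3088]
ee_rot: [3.03, 0.829, 0.001]
wrist_force: [0.6, -0.1, 0.6]
grip_width: 0.0384
grip_force: 0.0
```

```bash
python3 - <<'E'
from h import *
from plan import rod
c=cap('wrist'); save(c,'w6.png')
h=cv2.cvtColor(c['img'],cv2.COLOR_RGB2HSV)
k,l,s,ce=cv2.connectedComponentsWithStats(cv2.inRange(h,(12,120,80),(28,255,255)))
for i in range(1,k):
    if s[i,4]>40: print(s[i],ce[i],onz(c,[ce[i]],.15))
k,l,s,ce=cv2.connectedComponentsWithStats(cv2.inRange(h,(5,150,180),(14,255,255)))
for i in range(1,k):
    if s[i,4]>80: print('or',s[i],ce[i],onz(c,[ce[i]],.204))
print('latched place',rod(.330))
E
```

```text
[106  58  47  79 745] [136.51677852  98.05503356] [[ 0.4352437  -0.02016733  0.15      ]]
[256  95  37  48 853] [277.50410317 118.34466589] [[ 0.48528004 -0.14073172  0.15      ]]
[293  95  19  18 267] [302.25093633 103.25468165] [[ 0.50830949 -0.15358092  0.15      ]]
[468 201  31  30 526] [481.31939163 214.39543726] [[ 0.51091928 -0.36860342  0.15      ]]
latched place (array([ 0.48352068, -0.14876613]), np.float64(-149.36761414789405))
```

View pics/w6.png

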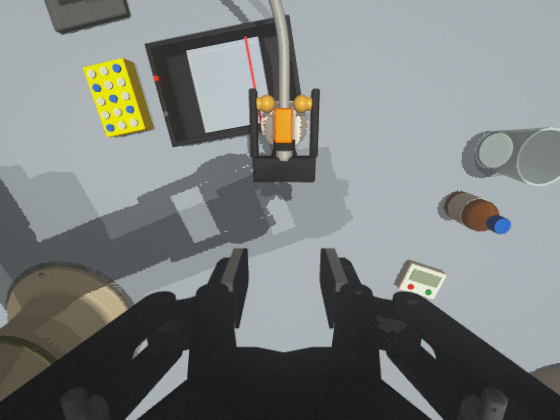

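The lamp hangs at (285,125) against the buffer, with both balls, at (267,103) and (302,103), out behind it. The right one measures (0.5083,-0.1536), back where it was before the lamp passed. The gripper is clear, so I'm handing in.

```bash
python3 -c "
from plant import ticket
print(ticket.close_job())"
```

```text
the job is handed in; nothing more can be done
None
```

The lamp hangs released at its latched place against the buffer, with both balls sprung out behind it; the readings I took never showed more than about 5 N along or across the rod, and the job was handed in at about 16 s.

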